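Load the leak-test nest, zero the wheel valve and hold it two turns open

ROBOT

A 7-joint arm with a two-finger parallel gripper is mounted at the origin on the work surface. World frame = base frame: x ahead of the robot, y to its left, z up, the work surface at z = 0. Lengths are in m, angles in rad, forces in N, time in s.
With the tool pointing down it reaches from about 0.425 to 0.925 m from the base axis. Payload 6.8 kg.
Tool frame: the origin (TCP) lies at the very end of the fingers, on their centre line; the grasp point (between the pads) lies 19 mm behind it; z points along the fingers, x is the direction in which the jaws open and shut, and the axes are right-handed (so a half turn about z gives the same grasp; the last joint's range is limited). The gripper opens to 85 mm and grips with 20 to 120 N. Pads are 22 mm wide; open, the fingers measure 114 mm over their backs; the gripper's body (76 mm by 85 mm) begins 54 mm behind the grasp point. The pads swing forward as they close: fully open they stand 13 mm farther back than shut.
Start: joints at [1.002, 0.477, 0.022, 1.555, -0.011, 1.109, -0.083], TCP at [0.3, -0.605, 0.231] pointing down, gripper open.
Joint ranges: [-2.96, 2.96], [-0.34, 2.1], [-1.41, 1.46], [0.24, 2.44], [-1.37, 4.51], [0.17, 1.92], [-2.96, 2.96]. Speed limits (rad/s): [2.39, 2.39, 3.14, 3.14, 3.14, 3.14, 3.14].

INTERFACE

Orientations are given as a rotation vector (axis times angle).
In Python, from bench import * gives the robot as it stands.
- The arm moves only by the tool servo_tool, never from a script. Its argument "increments" is one flat list of numbers, 7 for each row, row after row: the shift along the tool's x, y, z in mm, then the turn, a rotation vector about the tool's x, y, z in rad, then the finger opening in mm, from 0 to 85.4. In form: [tx, ty, tz, wx, wy, wz, fingers, tx, ty, tz, wx, wy, wz, fingers, ...]. A call has exactly 8 rows; each row shifts and turns the commanded pose from where the row before left it, along the tool's axes as they then stand; what a row does not reach is not made up. A row lasts 1/8 s, in which the tool goes at most 62.5 mm and 10.7 degrees, less where a joint would pass 70% of its speed; a pose out of reach is approached as far as the arm can. A call is refused whole if a number of a shift passes 62.5 or a number of a turn 0.188, either way. A call with a gripper value outside its range is refused whole. The fingers move at their own pace and stop on an object; "squeeze" is the grip in N (left out, the last holds). Time passes only in rows, so rows that do not move let the fingers close, or fill a call up. It gives the time, the measured TCP pose, the force and the opening at its end, in the units of the state.
- get_obs(): the state, without advancing time (a new reading comes with each control period).
- grab_frame(name): name is "scene" or "top"; returns (picture, depth): 480x640x3 uint8, red, green, blue; 480x640 float32, m along the optical axis (not along the pixel's ray), 0 where there is no reading.
- calibration(name): a dict with "fx", "fy", "cx", "cy" (pixels), "k1" (the pictures are not rectified: a ray, as slopes to the right and down, at radius r is drawn at 1 + k1 r^2 times it, then the intrinsics apply), "eye" and "orientation" of the camera in the world. Camera axes: x right, y up, looking along -z (the intrinsics and any distortion apply to the point x, -y, -z); pixel columns grow to the right and rows downward; lengths in m; the calibration is good to about 2 mm. A picture is of the moment at which its call begins. calibration takes no time and is no camera call.
- hand_in(): hands the job in, once; it reports no verdict.
The state is a dict: "clock": time; "joints": joint angles; "qvel": joint speeds; "tau": joint torques, N m; "tcp_pos": TCP position; "orientation": TCP orientation; "contact_force": force on the tool from outside, world axes, zero at the start; "moment": the same for the moment, N m; "grip_width": finger opening in m.
Only numpy, scipy, OpenCV 4.12 (cv2) and the standard library are available. Lean on these libraries where they do the work, as an engineer would, in place of code of your own. Each camera call takes 0.05 s, during which the arm holds its last target.

TASK

First set the loose brass fitting upright and fully down in the empty pocket of the leak-test nest, with its tab in the pocket's slot like the fitting already loaded beside it, and let it go. Then turn the valve wheel clockwise by its upright black handle until it is closed against its stop, and from there back it off (counter-clockwise) exactly two full turns. Finish there still gripping the handle, with the wheel at rest, the fitting still seated and the other things on the bench left where they are.

Things in the scene. Friction and masses are not known exactly. Their poses are not given: they have to be found in the camera images.
- rig: Leak-test rig fixed to the bench: steel plate 140 (its x) x 430 (its y) x 10 mm; origin at the underside, on the bench; z up. Its yaw varies by up to about 0.25 rad. At its +y end a nest of two pockets side by side along y (centres 90 mm apart), at its -y end a brass wheel valve with vertical stem. Low copper pipe (top 30 mm above the bench) runs along the -x side of the pockets; a gauge 42 mm in diameter stands at rig (0.045, -0.035), top 87 mm above the bench.
- pocket (a point): Centre of the floor of the empty pocket, 10 mm above the bench; axes as the rig. Pocket inside 49 (x) x 35 (y) mm, walls 6 mm thick and 12 mm high (tops 22 mm above the bench); its +x wall has a slot 18 mm wide, at mid width, right down to the floor, for the fitting's tab.
- pocket_slot (a point): Point in the empty pocket's slot, 28 mm to +x of the pocket's centre and 8 mm above its floor: the middle of the tab lies here when the fitting is properly seated.
- fitting: The loose brass fitting, 0.17 to 0.35 kg, standing upright on the bench to the left of the rig. Base 44 (x) x 30 (y) x 16 mm, with a tab 12 mm wide and 16 mm high projecting 12 mm from the middle of its +x end; above the base a square boss 26 x 26 mm from 16 to 52 mm height (grip it here, across y), then a round stub 20 mm in diameter to 64 mm. Origin: centre of the base's underside (tab not counted), z up. Its yaw varies by up to 1.3 rad either way.
- fitting_tab (a point): Middle of the fitting's tab, 28 mm to +x of the fitting's origin and 8 mm above its underside.
- mate: An equal fitting already loaded in the other pocket (farther from the valve), tab in its slot towards the rig's +x, 90 mm from the empty pocket's centre. Leave it.
- hub (a point): Point on the valve wheel's vertical axis, at the height of the wheel's rim, 100 mm above the bench; axes as the rig (fixed, does not turn). Grey wheel, rim 114 mm outer diameter, rim top 108 mm above the bench; stem end 113 mm.
- wheel (a joint): Valve wheel angle in rad: 0 = closed against the stop (hard), growing as it opens, counter-clockwise seen from above; the wheel starts 3 to 7 rad open and an opening stop comes at 16 rad. One turn is 6.283. The wheel takes about 0.12 N m (3 N at the handle) and stays where it is left. At value a the handle stands 45 mm from the wheel's axis in the direction of the rig's x axis turned by a.
- handle_mid (a point): Middle of the upright handle, 136 mm above the bench: the place to grip. Moves with the wheel on a circle of 45 mm radius about the hub.
- handle: Upright round black handle on the wheel's rim, 22 mm in diameter, 48 mm tall, from 110 to 158 mm above the bench; origin at its lower end on its axis. It spins freely on its pin, so a gripper that holds it may keep its own heading while the wheel goes round.
- spanner: Steel spanner, 170 mm long, lying on the bench right of the rig; leave it.
- tape_roll: Roll of dark tape, 64 mm in diameter, 19 mm high, beyond the fitting; leave it.
- sealant: Plastic jar, 44 mm in diameter, 85 mm high, on the far side of the rig; leave it.
- carton: Cardboard carton 100 x 110 x 45 mm, to the far right; leave it.
- coupling: Brass coupling, 32 mm in diameter, 30 mm high, in front of the nest; leave it.
- lock_nut: Steel ring nut, 36 mm in diameter, 10 mm high, in front of the rig; leave it.
Mind the look-alikes: they are no part of the job. Leave any blue look-alike of the fitting alone.

How it is judged:
On the way, in this order (a step that is already met when the one before it is completed fails the run):
1. the fitting is seated in the empty pocket, tab in the slot, and let go (distance between fitting_tab and pocket_slot below 0.007 m and z of fitting in the frame of rig below 0.013 m and angle between fitting's own z axis and vertical below 0.08 rad and contact force between the fingers and fitting below 0.2 N), for 0.3 s.
2. the wheel is closed against its stop (value of joint wheel below 0.09 rad), for 0.2 s.
At the end, for the whole second after the job is handed in: Wheel 12.566 rad (within 0.3) open and still; fingers grip the handle with over 5 N, grasp point above its lower end and within 60 mm of it; fitting untouched, upright within 0.08 rad, tab within 7 mm of the slot point, underside at most 3 mm off the pocket floor (all of step 1 and value of joint wheel between 12.266 and 12.866 rad and velocity of joint wheel between -0.1 and 0.1 rad/s and contact force between the fingers and handle above 5 N and distance between the grasp point and handle below 0.06 m and z of the grasp point in the frame of handle above 0 m and contact force between the arm and fitting below 0.2 N); the arm keeps its last pose, push and grip.
It fails at once if the fitting already loaded is disturbed (moved over 15 mm) (distance of mate from where it was at the start of the episode above 0.015 m).
It fails at once if a loose thing lying about the bench is pushed away (moved over 30 mm) (distance of any of spanner, tape_roll, sealant, carton, coupling, lock_nut from where it was at the start of the episode above 0.03 m).
It also fails if it takes over 67 s, if anything falls off the work surface, if the arm or the gripper's body presses on something with over 40 N, if the wrist force passes 120 N, or if a joint passes its speed limit or range.

## Working session

There is one attempt and no reset: what is moved stays moved. The work goes in short steps, Python scripts to look and compute and a tool call to move; the robot and the scene stay as the last step left them, time stands still between calls to the robot, and variables do not carry over. Pictures are saved under pics/ and viewed, and the job is handed in when it is done.

Besides the shell and the picture viewer there is one more tool, called after "Emit:" by a JSON object that holds its "api" and its "payload", one argument or row to a line. servo_tool: Moves the arm, as the interface text tells. Its arguments: {"type":"object","properties":{"increments":{"type":"array","items":{"type":"number"}},"squeeze":{"type":"number"}},"required":["increments"]}

```bash
mkdir -p pics
cat > h.py <<'E'
from bench import *
import numpy as np, cv2
E
python3 - <<'E'
from h import *
for n in ("scene","top"):
    p,d=grab_frame(n); np.savez(f"{n}0.npz",p=p,d=d)
    cv2.imwrite(f"pics/{n}0.png",p[:,:,::-1]); print(n,calibration(n))
print(get_obs())
E
```

```text
scene {'fx': 497.3815588198112, 'fy': 497.3815588198112, 'cx': 329.5005248911497, 'cy': 243.46630396198384, 'k1': 0.024993990903664394, 'eye': array([ 1.15441861, -0.10868835,  1.05968052]), 'orientation': array([0.4410942 , 0.38596768, 1.35763256])}
top {'fx': 475.8440474502947, 'fy': 475.8440474502947, 'cx': 326.4389353257247, 'cy': 235.78622065577548, 'k1': -0.09134824236517049, 'eye': array([ 0.32064686, -0.04416337,  1.33140488]), 'orientation': array([ 0.16349189, -0.1659899 , -1.54327596])}
{'clock': 0.1, 'joints': array([ 1.00191145,  0.47772658,  0.02234854,  1.55636299, -0.01148087,
        1.10931335, -0.08311432]), 'qvel': array([ 0.00030185, -0.00191028,  0.00130483, -0.00115103, -0.00069585,
        0.00151464,  0.00122789]), 'tau': array([ 4.45871367e-03, -5.97758067e+01,  1.61375351e+00, -2.81953347e+01,
        1.28751813e-02,  4.97459143e-03,  3.84910749e-06]), 'tcp_pos': array([ 0.29987808, -0.60412138,  0.23041254]), 'orientation': array([-2.66939066e+00,  1.65504270e+00,  2.35489365e-03]), 'contact_force': array([-0.47143978,  0.77513231, -0.64118393]), 'moment': array([0.03511819, 0.00683412, 0.00907041]), 'grip_width': 0.08544815421754182}
```

View pics/scene0.png

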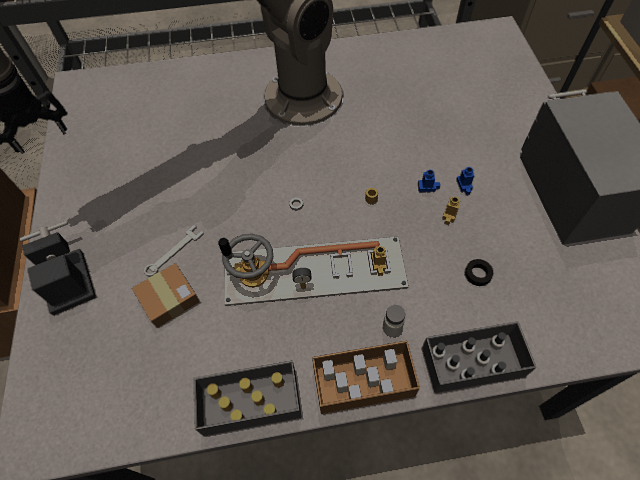

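View pics/top0.png

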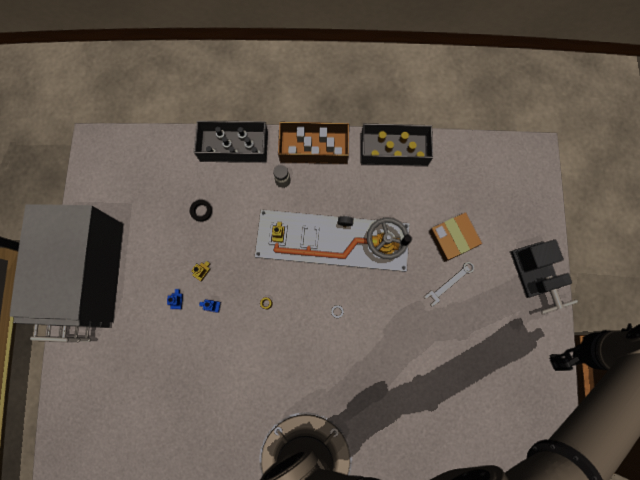

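The top view shows the loose brass fitting at about (202,270), the blue look-alikes at (175,298) and (210,305), the empty pocket at (310,237), the mate at (278,233), and the wheel at (386,238) with its handle at (406,240).

```bash
cat >> h.py <<'E'
from scipy.spatial.transform import Rotation as R
def cam(n):
    c=calibration(n); K=np.array([[c['fx'],0,c['cx']],[0,c['fy'],c['cy']],[0,0,1.]])
    return c,K,np.array([c['k1'],0,0,0.])
def ray(n,uv):
    c,K,D=cam(n); q=cv2.undistortPoints(np.array(uv,float).reshape(-1,1,2),K,D)[:,0]
    v=np.c_[q[:,0],-q[:,1],-np.ones(len(q))]
    return c['eye'],R.from_rotvec(c['orientation']).apply(v)
def onplane(n,uv,z):
    e,v=ray(n,uv); t=(z-e[2])/v[:,2]; return e+t[:,None]*v
def proj(n,X):
    c,K,D=cam(n); X=np.atleast_2d(X); q=R.from_rotvec(c['orientation']).inv().apply(X-c['eye'])
    q=np.c_[q[:,0],-q[:,1],-q[:,2]]; return cv2.projectPoints(q,np.zeros(3),np.zeros(3),K,D)[0][:,0]
def cloud(n,d):
    h,w=d.shape; vv,uu=np.mgrid[:h,:w]; e,v=ray(n,np.c_[uu.ravel(),vv.ravel()])
    return (e+v*d.reshape(-1,1)).reshape(h,w,3)
def tri(uvt,uvs):
    e1,a=ray("top",uvt);e2,b=ray("scene",uvs);a=a[0]/np.linalg.norm(a[0]);b=b[0]/np.linalg.norm(b[0])
    A=np.c_[a,-b];s=np.linalg.lstsq(A,e2-e1,rcond=None)[0];p,q=e1+s[0]*a,e2+s[1]*b
    return (p+q)/2,np.linalg.norm(p-q)
def crop(n,p,x0,y0,x1,y1,k,f):
    cv2.imwrite(f,cv2.resize(p[y0:y1,x0:x1,::-1],None,fx=k,fy=k,interpolation=cv2.INTER_CUBIC))
E
python3 - <<'E'
from h import *
T=np.load("top0.npz");S=np.load("scene0.npz")
a=cv2.resize(T['p'][200:280,250:420],None,fx=4.7,fy=4.7,interpolation=2)
cv2.imwrite("pics/t_rig.png",a[:,:,::-1])
crop("s",S['p'],215,225,415,310,4,"pics/s_rig.png")
a=cv2.resize(T['p'][250:320,160:230],(490,490),interpolation=2)
cv2.imwrite("pics/t_fit.png",a[:,:,::-1])
crop("s",S['p'],410,160,490,230,7,"pics/s_fit.png")
E
```

```text
(no output)
```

View pics/t_rig.png

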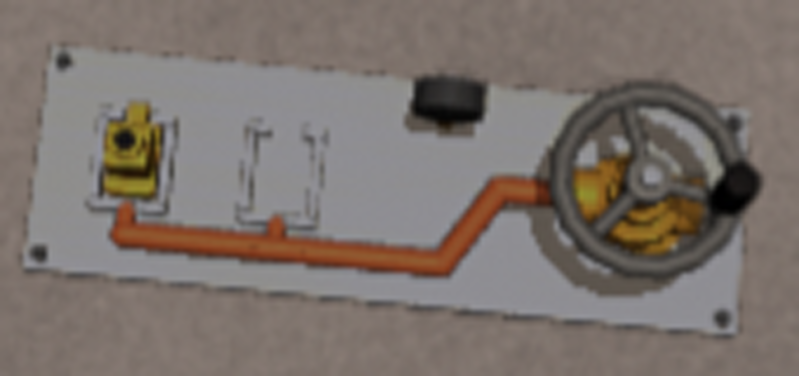

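View pics/s_rig.png

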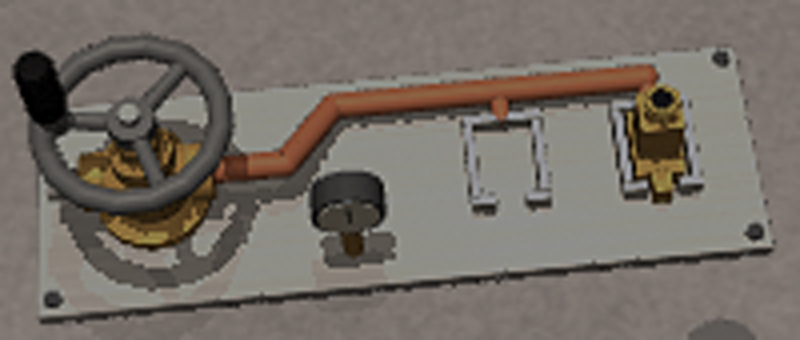

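View pics/t_fit.png

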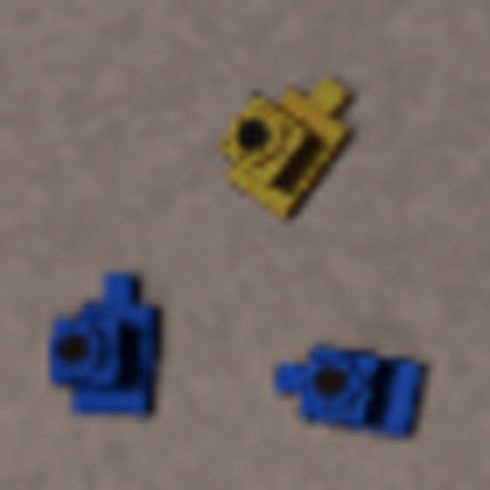

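View pics/s_fit.png

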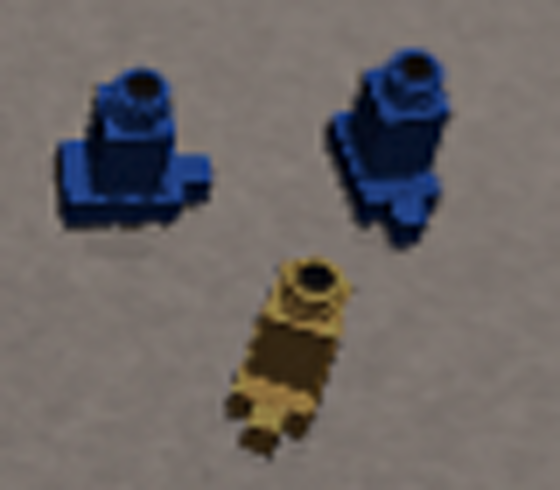

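Run:
```python
from h import *
T=np.load("top0.npz");S=np.load("scene0.npz")
def dark(img,u,v,r=4,bright=False):
    g=img[v-r:v+r+1,u-r:u+r+1].astype(float).sum(2); w=np.clip(np.median(g)*0.8-g,0,None)
    yy,xx=np.mgrid[v-r:v+r+1,u-r:u+r+1]; return np.array([(w*xx).sum(),(w*yy).sum()])/w.sum()
tt=[(64,61),(733,122),(722,318),(39,253)]
tp=[dark(T['p'],int(round(a/4.7+249.6)),int(round(b/4.7+199.6)),3) for a,b in tt]
print(np.round(tp,2)); P=onplane("top",tp,0.010); print("top screws",np.round(P,4))
ss=[(720,59),(53,300),(755,232)]
sp=[dark(S['p'],int(round(a/4+215)),int(round(b/4+225)),3) for a,b in ss]
print(np.round(sp,2)); Q=onplane("scene",sp,0.010); print("scene screws",np.round(Q,4))
# plate mask corners
for n,I,b in(("top",T,(245,195,425,285)),("scene",S,(215,225,420,312))):
    p=I['p'].astype(int);C=cloud(n,I['d'])
    pl=onplane(n,np.array([[u,v] for v in range(480) for u in range(640)]),.01).reshape(480,640,3)
    m=np.zeros((480,640),bool);m[b[1]:b[3],b[0]:b[2]]=1
    m&=(C[...,2]>0.006)&(C[...,2]<0.2); 
    print(n,m.sum(),"z med",np.median(C[...,2][m]))
    g=(np.abs(p[...,0]-p[...,2])<18)&(p.sum(2)>380)
    mm=(m&g).astype(np.uint8); mm=cv2.morphologyEx(mm,cv2.MORPH_OPEN,np.ones((2,2)))
    hull=pl[mm>0][:,:2]; r=cv2.minAreaRect((hull*1000).astype(np.float32)); print(r)
# depth noise on bench
```

```text
[[263.   212.55]
 [405.26 226.27]
 [403.12 267.38]
 [257.93 253.46]]
top screws [[ 0.6672  0.1404  0.01  ]
 [ 0.6356 -0.2682  0.01  ]
 [ 0.5168 -0.2606  0.01  ]
 [ 0.5477  0.1489  0.01  ]]
[[394.81 239.24]
 [227.71 299.66]
 [403.48 282.61]]
scene screws [[ 0.5487  0.1493  0.01  ]
 [ 0.6386 -0.2687  0.01  ]
 [ 0.6683  0.1407  0.01  ]]
top 7708 z med 0.012917690066879928
((589.6719360351562, -63.477325439453125), (428.4263610839844, 137.8016357421875), 85.77240753173828)
scene 9722 z med 0.011396124874374802
((597.6038208007812, -57.988922119140625), (426.74847412109375, 137.47235107421875), 85.75962829589844)
```

Run:
```python
from h import *
T=np.load("top0.npz");S=np.load("scene0.npz")
a=cv2.resize(T['p'][215:255,263:328],None,fx=12,fy=12,interpolation=2)
cv2.imwrite("pics/t_pk.png",np.clip(a[:,:,::-1]*1.4,0,255))
a=cv2.resize(S['p'][235:285,325:395],None,fx=11,fy=11,interpolation=2)
cv2.imwrite("pics/s_pk.png",np.clip(a[:,:,::-1]*1.4,0,255))
a=cv2.resize(T['p'][210:265,360:420],None,fx=10,fy=10,interpolation=2)
cv2.imwrite("pics/t_wh.png",np.clip(a[:,:,::-1]*1.4,0,255))
a=cv2.resize(S['p'][230:295,215:280],None,fx=9,fy=9,interpolation=2)
cv2.imwrite("pics/s_wh.png",np.clip(a[:,:,::-1]*1.4,0,255))
```

```text
[ WARN:0@0.064] global loadsave.cpp:1063 imwrite_ Unsupported depth image for selected encoder is fallbacked to CV_8U.
```

View pics/t_pk.png

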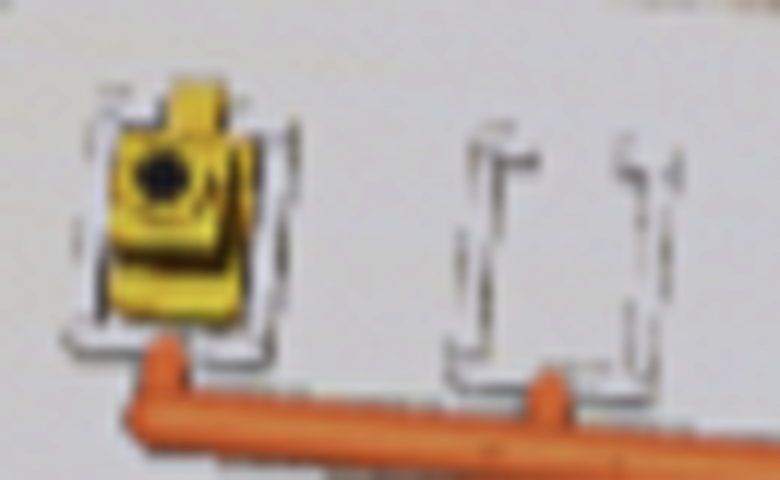

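View pics/s_pk.png

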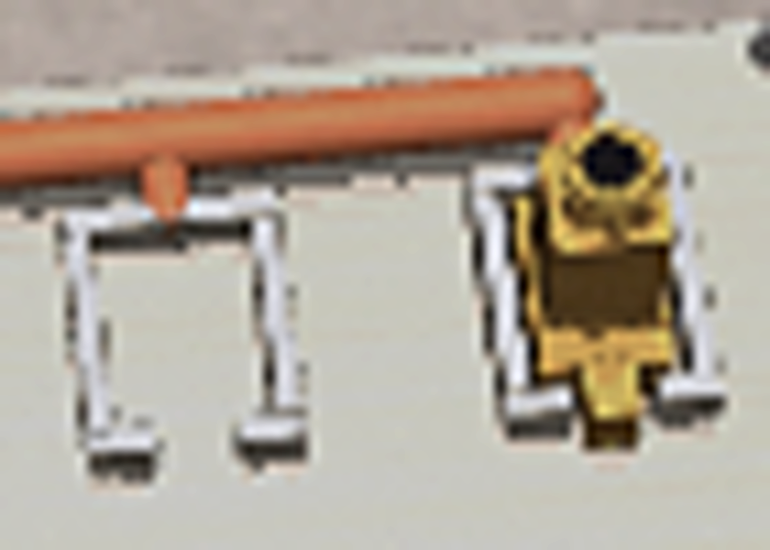

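View pics/t_wh.png

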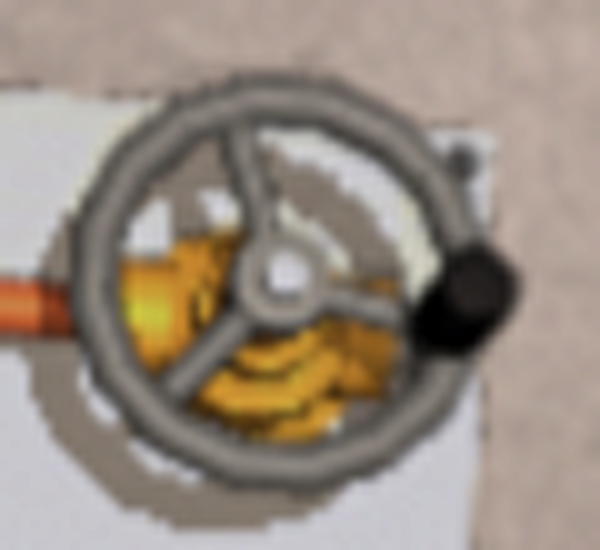

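View pics/s_wh.png

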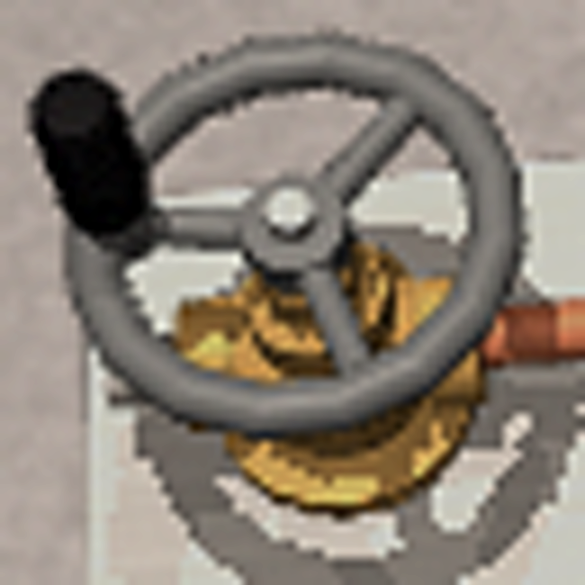

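```bash
cat >> h.py <<'E'
YAW=-0.0735; CEN={"top":np.array([.5918,-.0599]),"scene":np.array([.5936,-.0597])}
def rot(a): return np.array([[np.cos(a),-np.sin(a)],[np.sin(a),np.cos(a)]])
def torig(n,P): return (np.atleast_2d(P)[:,:2]-CEN[n])@rot(YAW)
def px(c,k,o): c=np.atleast_2d(np.array(c,float)); return (c+.5)/k-.5+np.array(o)
E
python3 - <<'E'
from h import *
def show(l,n,uv,z):
    P=onplane(n,uv,z); r=torig(n,P)
    print(l,np.round(P[:,:2]*1000,1).tolist(),"rig",np.round(r*1000,1).tolist(),"mean",np.round(P[:,:2].mean(0),4),np.round(r.mean(0),4))
tp=lambda c:px(c,12,(263,215)); sp=lambda c:px(c,11,(325,235))
show("top outer","top",tp([(448,380),(645,403),(677,150),(480,133)]),.022)
show("top inner","top",tp([(482,372),(630,387),(648,170),(494,150)]),.022)
show("scene outer","scene",sp([(62,222),(278,203),(305,427),(88,445)]),.022)
show("mate bore t","top",tp([(162,177)]),.064)
show("mate bore s","scene",sp([(610,158)]),.064)
show("mate tab end t","top",tp([(200,82)]),.026)
show("mate tab end s","scene",sp([(612,412)]),.026)
show("stem t","top",px([(287,272)],10,(360,210)),.113)
show("stem s","scene",px([(291,206)],9,(215,230)),.113)
show("handle top t","top",px([(482,285)],10,(360,210)),.158)
show("handle top s","scene",px([(75,103)],9,(215,230)),.158)
show("rim t","top",px([(72,272),(483,300),(275,70),(285,490)],10,(360,210)),.104)
f=lambda c:px(c,7,(160,250)); g=lambda c:px(c,7,(410,160))
show("bore t","top",f([(252,134)]),.064)
show("bore s","scene",g([(318,276)]),.064)
show("tab end t","top",f([(340,90)]),.016)  
show("tab end s","scene",g([(258,430)]),.016)
# via base bottom far corners
for n,u in(("top",[[202,270],[175,298],[210,305],[266,303],[337,312]]),):
    print(np.round(onplane(n,u,.03),3).tolist())
E
```

```text
top outer [[568.9, 30.5], [564.4, -15.7], [625.1, -21.7], [628.2, 24.8]] rig [[-29.5, 88.4], [-30.6, 42.1], [30.4, 40.6], [30.1, 87.2]] mean [0.5967 0.0045] [0.0001 0.0646]
top inner [[570.9, 22.6], [568.1, -12.1], [620.1, -14.9], [624.2, 21.4]] rig [[-26.9, 80.7], [-27.1, 46.0], [25.0, 46.9], [26.3, 83.5]] mean [0.5959 0.0043] [-0.0007  0.0643]
scene outer [[570.2, -16.4], [573.9, 30.9], [629.0, 25.9], [625.0, -20.4]] rig [[-26.5, 41.5], [-26.3, 88.9], [29.1, 88.0], [28.5, 41.5]] mean [0.5996 0.005 ] [0.0012 0.0649]
mate bore t [[606.5, 94.8]] rig [[3.3, 155.3]] mean [0.6065 0.0948] [0.0033 0.1553]
mate bore s [[599.2, 96.1]] rig [[-5.8, 155.8]] mean [0.5992 0.0961] [-0.0058  0.1558]
mate tab end t [[638.2, 91.0]] rig [[35.2, 153.9]] mean [0.6382 0.091 ] [0.0352 0.1539]
mate tab end s [[639.2, 90.3]] rig [[34.4, 152.9]] mean [0.6392 0.0903] [0.0344 0.1529]
stem t [[581.8, -205.5]] rig [[0.7, -145.9]] mean [ 0.5818 -0.2055] [ 0.0007 -0.1459]
stem s [[582.9, -203.7]] rig [[-0.1, -144.4]] mean [ 0.5829 -0.2037] [-1.000e-04 -1.444e-01]
handle top t [[569.9, -249.0]] rig [[-8.0, -190.2]] mean [ 0.5699 -0.249 ] [-0.008  -0.1902]
handle top s [[572.9, -246.9]] rig [[-6.9, -188.2]] mean [ 0.5729 -0.2469] [-0.0069 -0.1882]
rim t [[582.5, -149.8], [577.3, -258.6], [638.8, -203.8], [525.4, -205.8]] rig [[-2.6, -90.3], [0.2, -199.2], [57.4, -140.1], [-55.5, -150.4]] mean [ 0.581  -0.2045] [-1.00e-04 -1.45e-01]
bore t [[492.8, 308.1]] rig [[-125.8, 359.8]] mean [0.4928 0.3081] [-0.1258  0.3598]
bore s [[493.6, 308.6]] rig [[-126.7, 359.9]] mean [0.4936 0.3086] [-0.1267  0.3599]
tab end t [[517.9, 287.1]] rig [[-99.1, 340.7]] mean [0.5179 0.2871] [-0.0991  0.3407]
tab end s [[523.2, 287.4]] rig [[-95.7, 341.0]] mean [0.5232 0.2874] [-0.0957  0.341 ]
[[0.494, 0.299, 0.03], [0.415, 0.369, 0.03], [0.399, 0.27, 0.03], [0.408, 0.117, 0.03], [0.388, -0.076, 0.03]]
```

Run:
```python
from h import *
T=np.load("top0.npz");S=np.load("scene0.npz")
for n,I,b,o in(("top",T,(180,250,225,285),"t_f2"),("scene",S,(435,190,470,230),"s_f2")):
    k=14
    cv2.imwrite(f"pics/{o}.png",np.clip(1.5*cv2.resize(I['p'][b[1]:b[3],b[0]:b[2],::-1],None,fx=k,fy=k,interpolation=2),0,255).astype(np.uint8))
```

```text
(no output)
```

View pics/t_f2.png

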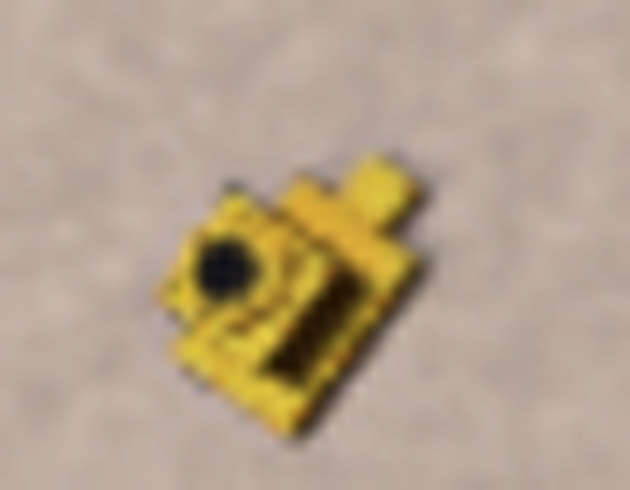

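View pics/s_f2.png

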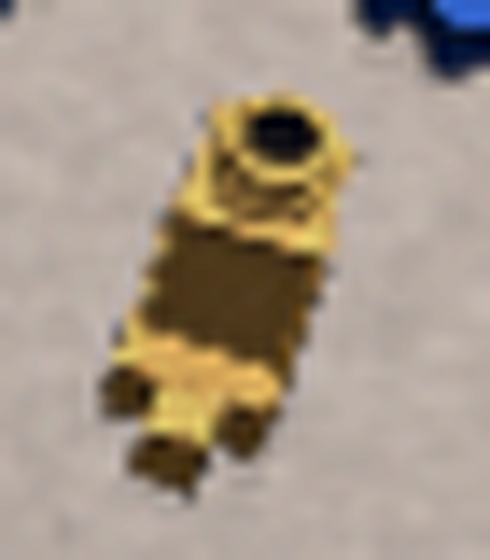

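Run:
```python
from h import *
def A(n,k,o,a,b,z):
    P=onplane(n,px([a,b],k,o),z)[:,:2]; d=P[1]-P[0]; print(n,np.round(P*1000,1).tolist(),"len",round(np.linalg.norm(d)*1000,1),"ang",round(np.arctan2(d[1],d[0]),3))
t=("top",14,(180,250))
A(*t,(288,435),(420,262),.016)   # -x-y -> +x-y top edge
A(*t,(175,350),(288,435),.016)   # +y -> -y
A(*t,(298,180),(420,262),.016)
A(*t,(270,372),(335,280),.052)
A(*t,(225,268),(392,172),.016)
s=("scene",14,(435,190))
A(*s,(170,212),(328,250),.052)
A(*s,(120,362),(275,400),.016)
A(*s,(138,435),(208,455),.016)
```

```text
top [[466.2, 306.2], [501.6, 282.0]] len 42.8 ang -0.6
top [[482.6, 330.3], [466.2, 306.2]] len 29.2 ang -2.169
top [[517.5, 307.9], [501.6, 282.0]] len 30.4 ang -2.123
top [[474.4, 301.0], [492.7, 289.6]] len 21.6 ang -0.56
top [[499.4, 321.4], [519.6, 289.0]] len 38.2 ang -1.013
scene [[498.6, 288.4], [511.4, 313.1]] len 27.9 ang 1.091
scene [[505.3, 284.1], [518.3, 309.0]] len 28.0 ang 1.09
scene [[521.1, 282.8], [527.5, 293.8]] len 12.7 ang 1.045
```

```bash
cat >> h.py <<'E'
def RH(h): 
    c,s=np.cos(h),np.sin(h); return R.from_matrix(np.array([[c,s,0],[s,-c,0],[0,0,-1.]]))
def plan(wps,start=None,q=0.5):
    """wps: (x,y,z,heading,fingers,rows)"""
    o=get_obs(); p=o['tcp_pos'].copy(); r=R.from_rotvec(o['orientation'])
    if start: p=np.array(start[:3],float); r=RH(start[3])
    x=r.apply([1,0,0]); h0=np.arctan2(x[1],x[0]); p0=p.copy(); out=[]
    for (X,Y,Z,h,f,n) in wps:
        h0=h+((h0-h+np.pi)%(2*np.pi)-np.pi)
        for i in range(1,n+1):
            tgt=p0+(np.array([X,Y,Z])-p0)*i/n; hd=h0+(h-h0)*i/n
            d=np.round(r.inv().apply(tgt-p)*1000/q)*q; w=np.round((r.inv()*RH(hd)).as_rotvec(),3)
            p=p+r.apply(d/1000); r=r*R.from_rotvec(w); out.append([*d,*w,f])
        p0=np.array([X,Y,Z]);h0=h
    k=0
    while len(out)%8: out.append([0]*6+[out[-1][6]]); k+=1
    print("pad",k,"end",np.round(p,4))
    for i in range(0,len(out),8): print("["+", ".join(f"{v:g}" for row in out[i:i+8] for v in row)+"]")
    a=np.array(out); print("max",np.abs(a[:,:3]).max(),np.abs(a[:,3:6]).max())
def st():
    o=get_obs(); x=R.from_rotvec(o['orientation']).apply([1,0,0])
    print(round(o['clock'],2),np.round(o['tcp_pos'],4),"head",round(np.arctan2(x[1],x[0]),4),"F",np.round(o['contact_force'],1),"w",round(o['grip_width'],4),"j",np.round(o['joints'],2))
E
python3 - <<'E'
from h import *
plan([(.47,-.12,.24,-.1,60,13),(.4928,.3078,.18,1.016,60,11)])
E
```

```text
pad 0 end [0.4929 0.3075 0.1802]
[-27.5, -28.5, -0.5, 0, 0.002, -0.078, 60, -25.5, -30, -1, 0, -0, -0.077, 60, -22.5, -32.5, -0.5, 0, -0, -0.078, 60, -20.5, -33.5, -1, 0, -0, -0.078, 60, -17.5, -35.5, -0.5, 0, -0, -0.077, 60, -14.5, -36.5, -1, 0, -0, -0.078, 60, -12, -38, -0.5, 0, -0, -0.078, 60, -9, -38, -1, 0, -0, -0.078, 60]
[-6, -39.5, -0.5, 0, -0, -0.077, 60, -3, -39, -1, 0, -0, -0.078, 60, 0.5, -39.5, -0.5, 0, -0, -0.078, 60, 3, -39.5, -1, 0, -0, -0.077, 60, 6.5, -39, -0.5, 0, -0, -0.078, 60, -2, -39, 5.5, 0, -0, -0.101, 60, 2, -38.5, 5, 0, -0, -0.102, 60, 6.5, -38.5, 5.5, 0, -0, -0.101, 60]
[9.5, -38, 5.5, 0, -0, -0.102, 60, 14, -36.5, 5.5, 0, 0, -0.101, 60, 17, -34.5, 5.5, 0, 0, -0.102, 60, 21, -33, 5.5, 0, 0, -0.101, 60, 24, -31, 5.5, 0, 0, -0.102, 60, 27, -28, 5.5, 0, 0, -0.101, 60, 29.5, -25, 5, 0, 0, -0.102, 60, 32, -22, 5.5, 0, 0, -0.101, 60]
max 39.5 0.102
```

Emit:
{"api": "servo_tool", "payload": {
  "increments": [-27.5,-28.5,-0.5,0,0.002,-0.078,60,-25.5,-30,-1,0,0,-0.078,60,-22.5,-32.5,-0.5,0,0,-0.078,60,-20.5,-33.5,-1,0,0,-0.078,60,-17.5,-35.5,-0.5,0,0,-0.078,60,-14.5,-36.5,-1,0,0,-0.078,60,-12,-38,-0.5,0,0,-0.078,60,-9,-38,-1,0,0,-0.078,60]
}}

```text
clock: 1.1
tcp_pos: [0.4049, -0.3049, 0.2369]
orientation: [3.049, -0.75, 0.002]
contact_force: [-0.1, 0.8, -0.1]
grip_width: 0.0603
```

Emit:
{"api": "servo_tool", "payload": {
  "increments": [-6,-39.5,-0.5,0,0,-0.078,60,-3,-39,-1,0,0,-0.078,60,0.5,-39.5,-0.5,0,0,-0.078,60,3,-39.5,-1,0,0,-0.077,60,6.5,-39,-0.5,0,0,-0.078,60,-2,-39,5.5,0,0,-0.101,60,2,-38.5,5,0,0,-0.102,60,6.5,-38.5,5.5,0,0,-0.101,60]
}}

```text
clock: 2.1
tcp_pos: [0.4753, -0.0019, 0.2238]
orientation: [3.122, 0.331, 0.001]
contact_force: [0.1, -0.6, -0.1]
grip_width: 0.0598
```

Emit:
{"api": "servo_tool", "payload": {
  "increments": [9.5,-38,5.5,0,0,-0.102,60,14,-36.5,5.5,0,0,-0.101,60,17,-34.5,5.5,0,0,-0.102,60,21,-33,5.5,0,0,-0.101,60,24,-31,5.5,0,0,-0.102,60,27,-28,5.5,0,0,-0.101,60,29.5,-25,5,0,0,-0.102,60,32,-22,5.5,0,0,-0.101,60]
}}

```text
clock: 3.1
tcp_pos: [0.4907, 0.3088, 0.1797]
orientation: [2.737, 1.537, -0.0]
contact_force: [-0.2, -0.3, 0.4]
grip_width: 0.0598
```

Run:
```python
from h import *
st()
plan([(.4928,.3078,.06,1.016,60,5),(.4928,.3078,.023,1.016,60,3),(.4928,.3078,.023,1.016,20,8)])
```

```text
3.1 [0.4907 0.3088 0.1797] head 1.0231 F [-0.2 -0.3  0.4] w 0.0598 j [-0.1   0.48 -0.75  1.8   0.38  1.01  0.02]
pad 0 end [0.4931 0.3079 0.0232]
[0, 0.5, 24, 0.002, 0.001, 0.001, 60, 0, 0.5, 24, -0, 0, 0.002, 60, 0, 0.5, 24, -0, 0, 0.001, 60, 0, 0.5, 23.5, -0, 0, 0.002, 60, 0.5, 0.5, 24, -0, 0, 0.001, 60, -0, -0, 12.5, -0, 0, 0, 60, -0, -0, 12.5, -0, 0, 0, 60, -0, -0, 12, -0, 0, 0, 60]
[-0, -0, 0, -0, 0, 0, 20, -0, -0, 0, -0, 0, 0, 20, -0, -0, 0, -0, 0, 0, 20, -0, -0, 0, -0, 0, 0, 20, -0, -0, 0, -0, 0, 0, 20, -0, -0, 0, -0, 0, 0, 20, -0, -0, 0, -0, 0, 0, 20, -0, -0, 0, -0, 0, 0, 20]
max 24.0 0.002
```

Emit:
{"api": "servo_tool", "payload": {
  "increments": [0,0.5,24,0.002,0.001,0.002,60,0,0.5,24,0,0,0.002,60,0,0.5,24,0,0,0.001,60,0,0.5,23.5,0,0,0.002,60,0.5,0.5,24,0,0,0,60,0,0,12.5,0,0,0,60,0,0,12,0,0,0,60,0,0,0,0,0,0,60]
}}

```text
clock: 4.1
tcp_pos: [0.4931, 0.3063, 0.0355]
orientation: [-2.748, -1.523, 0.002]
contact_force: [-1.1, -1.2, -0.1]
grip_width: 0.06
```

Run:
```python
from h import *
st()
for n,b in(("top",(165,240,240,300)),("scene",(425,160,500,230))):
    p,d=grab_frame(n); crop(n,p,b[0],b[1],b[2],b[3],8,f"pics/{n}_g1.png")
```

```text
4.1 [0.4931 0.3063 0.0355] head 1.0123 F [-1.1 -1.2 -0.1] w 0.06 j [-0.19  0.66 -0.63  1.89  0.55  0.77 -0.11]
```

View pics/top_g1.png

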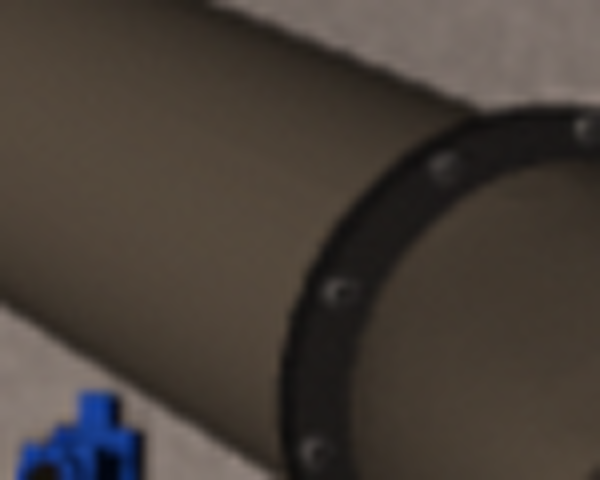

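View pics/scene_g1.png

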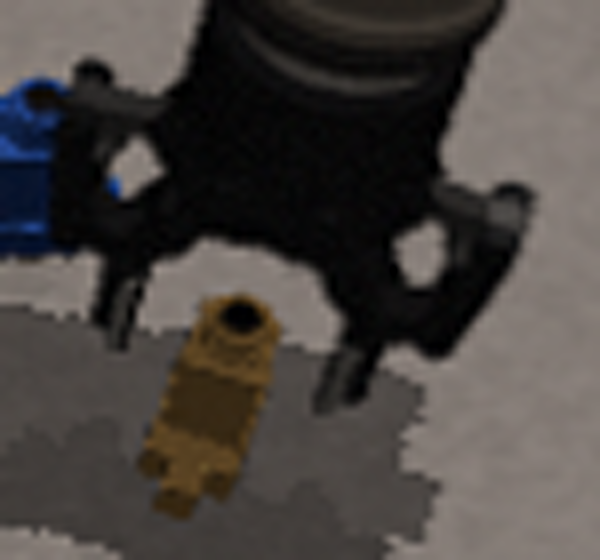

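The scene crop shows the fingers straddling the fitting, with their tips near (120,345) and (325,405) and the bore at (240,315). The top view is blocked by the arm.

Run:
```python
from h import *
for z in (.036,.042,.046):
    P=onplane("scene",px([(120,345),(325,405)],8,(425,160)),z); print(z,np.round(P,4).tolist(),np.round(P.mean(0),4), np.linalg.norm(P[1]-P[0]),np.arctan2(*(P[1]-P[0])[1::-1]))
print(onplane("scene",px([(241,315)],8,(425,160)),.064))
plan([(.4929,.3078,.022,1.016,60,4),(.4928,.3078,.022,1.016,60,4)])
```

```text
0.036 [[0.479, 0.279, 0.036], [0.5126, 0.3348, 0.036]] [0.4958 0.3069 0.036 ] 0.06513676499745841 1.0291249484736966
0.042 [[0.483, 0.2767, 0.042], [0.5164, 0.3322, 0.042]] [0.4997 0.3044 0.042 ] 0.06475498515442848 1.0291249484736942
0.046 [[0.4856, 0.2752, 0.046], [0.5189, 0.3305, 0.046]] [0.5022 0.3028 0.046 ] 0.0645004652590753 1.0291249484736955
[[0.49332058 0.30786804 0.064     ]]
pad 0 end [0.4927 0.308  0.0219]
[0, -0.5, 3.5, 0, -0.001, -0.001, 60, 0, -0, 3.5, 0, 0, -0.001, 60, 0.5, -0.5, 4, 0, 0, -0.001, 60, -0, -0.5, 3.5, 0, 0, -0.001, 60, -0, 0, -0, 0, 0, 0, 60, -0, 0, -0, 0, 0, 0, 60, -0, 0, -0, 0, 0, 0, 60, -0, 0, -0, 0, 0, 0, 60]
max 4.0 0.001
```

Emit:
{"api": "servo_tool", "payload": {
  "increments": [0,-0.5,3.5,0,-0.001,-0.001,60,0,0,3.5,0,0,-0.001,60,0.5,-0.5,4,0,0,-0.001,60,0,-0.5,2.5,0,0,-0.001,60,0,0,0,0,0,0,15,0,0,0,0,0,0,15,0,0,0,0,0,0,15,0,0,0,0,0,0,15],
  "squeeze": 60
}}

```text
clock: 5.2
tcp_pos: [0.4926, 0.3079, 0.0226]
orientation: [2.745, 1.528, -0.001]
contact_force: [0.7, 0.9, 1.5]
grip_width: 0.0254
```

Emit:
{"api": "servo_tool", "payload": {
  "increments": [0,0,0,0,0,0,15,0,0,0,0,0,0,15,0,0,-3,0,0,0,15,0,0,-12,0,0,0,15,0,0,-25,0,0,0,15,0,0,-25,0,0,0,15,0,0,-15,0,0,0,15,0,0,0,0,0,0,15]
}}

```text
clock: 6.2
tcp_pos: [0.4931, 0.308, 0.1035]
orientation: [2.745, 1.528, 0.002]
contact_force: [-0.8, 0.1, -3.8]
grip_width: 0.0251
```

Run:
```python
from h import *
st()
p,d=grab_frame("scene"); crop("s",p,410,140,500,230,8,"pics/scene_g2.png"); cv2.imwrite("pics/scene_g2f.png",p[:,:,::-1])
```

```text
6.2 [0.4931 0.308  0.1035] head 1.0158 F [-0.8  0.1 -3.8] w 0.0251 j [-0.14  0.57 -0.69  1.86  0.47  0.88 -0.05]
```

View pics/scene_g2.png

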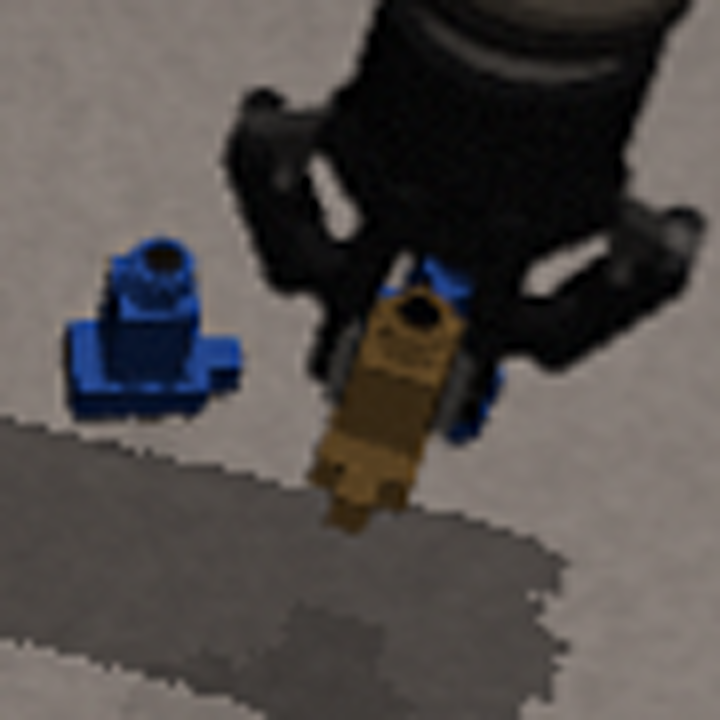

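The fitting is held and lifted; its bore shows at (418,310) in the crop, the tab is at bottom left, and neither blue part was touched.

Run:
```python
from h import *
print(onplane("scene",px([(418,310)],8,(410,140)),.145))
# pocket target; heading rig y = yaw+pi/2
h=YAW+np.pi/2
plan([(.545,.15,.105,1.25,15,6),(.5976,.005,.095,h,15,6),(.5976,.005,.055,h,15,4)])
```

```text
[[0.49353958 0.30762203 0.145     ]]
pad 0 end [0.5974 0.0052 0.055 ]
[-17.5, 21, -0.5, 0, 0.001, -0.039, 15, -18.5, 21, -0.5, 0, -0, -0.039, 15, -19.5, 19.5, -0, 0, -0, -0.039, 15, -20, 19, -0.5, 0, -0, -0.039, 15, -21, 18.5, -0.5, 0, -0, -0.039, 15, -21.5, 17.5, -0.5, 0, -0, -0.039, 15, -20, 15.5, 1.5, 0, -0, -0.041, 15, -21, 15.5, 2, 0, -0, -0.042, 15]
[-21, 14, 1.5, 0, -0, -0.041, 15, -22, 13.5, 1.5, 0, -0, -0.041, 15, -22.5, 12.5, 2, 0, -0, -0.041, 15, -23, 11.5, 1.5, 0, -0, -0.042, 15, -0, -0.5, 10, 0, -0, 0, 15, -0, 0, 10, 0, -0, 0, 15, -0, 0, 10, 0, -0, 0, 15, -0, 0, 10, 0, -0, 0, 15]
max 23.0 0.042
```

Run:
```python
from h import *
h=YAW+np.pi/2
plan([(.53,.19,.130,1.2,15,5),(.5982,.005,.130,h,15,7),(.5982,.005,.058,h,15,4)])
```

```text
pad 0 end [0.598  0.0052 0.058 ]
[-16, 18.5, -5.5, 0, 0.001, -0.037, 15, -16.5, 18.5, -5.5, 0, -0, -0.037, 15, -17.5, 17.5, -5.5, 0, -0, -0.037, 15, -18, 16.5, -5.5, 0, -0, -0.036, 15, -18.5, 16.5, -5.5, 0, -0, -0.037, 15, -21.5, 18.5, 0, 0, -0, -0.043, 15, -21.5, 18, 0, 0, -0, -0.042, 15, -22.5, 16.5, 0, 0, -0, -0.043, 15]
[-23.5, 16, 0, 0, -0, -0.042, 15, -24, 14.5, 0, 0, -0, -0.043, 15, -24.5, 14, 0, 0, -0, -0.042, 15, -25, 12.5, 0, 0, -0, -0.043, 15, -0, 0, 18, 0, -0, 0, 15, -0, 0, 18, 0, -0, 0, 15, -0, 0, 18, 0, -0, 0, 15, -0, 0, 18, 0, -0, 0, 15]
max 25.0 0.043
```

Emit:
{"api": "servo_tool", "payload": {
  "increments": [-16,18.5,-5.5,0,0.001,-0.037,15,-16.5,18.5,-5.5,0,0,-0.037,15,-17.5,17.5,-5.5,0,0,-0.037,15,-18,16.5,-5.5,0,0,-0.036,15,-18.5,16.5,-5.5,0,0,-0.037,15,-21.5,18.5,0,0,0,-0.043,15,-21.5,18,0,0,0,-0.042,15,-22.5,16.5,0,0,0,-0.043,15]
}}

```text
clock: 7.25
tcp_pos: [0.5587, 0.11, 0.1286]
orientation: [-2.472, -1.937, 0.003]
contact_force: [0.2, 0.1, -2.8]
grip_width: 0.0252
```

Emit:
{"api": "servo_tool", "payload": {
  "increments": [-23.5,16,0,0,0,-0.042,15,-24,14.5,0,0,0,-0.043,15,-24.5,14,0,0,0,-0.042,15,-25,12.5,0,0,0,-0.043,15,0,0,18,0,0,0,15,0,0,18,0,0,0,15,0,0,18,0,0,0,15,0,0,18,0,0,0,15]
}}

```text
clock: 8.25
tcp_pos: [0.5974, 0.0065, 0.0563]
orientation: [-2.298, -2.14, 0.001]
contact_force: [0.5, -0.1, -2.6]
grip_width: 0.025
```

Emit:
{"api": "servo_tool", "payload": {
  "increments": [0,0,0,0,0,0,15,0,0,0,0,0,0,15,0,0,0,0,0,0,15,0,0,0,0,0,0,15,0,0,0,0,0,0,15,0,0,0,0,0,0,15,0,0,0,0,0,0,15,0,0,0,0,0,0,15]
}}

```text
clock: 9.25
tcp_pos: [0.598, 0.0055, 0.0579]
orientation: [-2.301, -2.139, 0.0]
contact_force: [0.3, -0.1, -3.8]
grip_width: 0.025
```

Run:
```python
from h import *
st()
p,d=grab_frame("scene"); np.savez("scene3.npz",p=p,d=d)
a=cv2.resize(p[215:285,315:400,::-1],None,fx=9,fy=9,interpolation=2); cv2.imwrite("pics/scene_g3.png",np.clip(a*1.5,0,255).astype(np.uint8))
```

```text
9.25 [0.598  0.0055 0.0579] head 1.498 F [ 0.3 -0.1 -3.8] w 0.025 j [ 0.42  0.68 -0.73  1.84  0.59  0.85  0.9 ]
```

View pics/scene_g3.png

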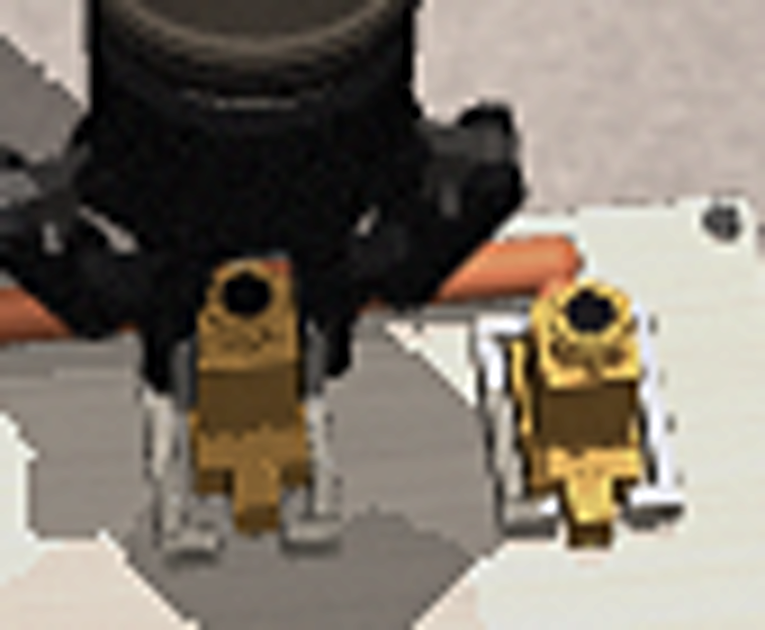

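The held fitting is above the empty pocket: its bore is at (245,291) and its tab end near (255,520), between the two front wall pieces. The mate's bore is at (590,309).

Run:
```python
from h import *
k=(9,(315,215))
a=onplane("scene",px([(245,291)],*k),.0994)[0];b=onplane("scene",px([(590,310)],*k),.074)[0]
print(a,b,(b-a)[:2]@rot(YAW), torig("scene",a),torig("scene",b))
t=onplane("scene",px([(256,500)],*k),.0514)[0];print("tab tip top",torig("scene",t))
m=onplane("scene",px([(590,523)],*k),.026)[0];print("mate tab tip",torig("scene",m))
print("slot",torig("scene",onplane("scene",px([(219,535),(283,530)],*k),.022)))
print("outer",torig("scene",onplane("scene",px([(165,547),(342,535),(145,390),(325,378)],*k),.022)))
```

```text
[0.59851353 0.00580311 0.0994    ] [0.60507937 0.0942207  0.074     ] [5.52658739e-05 8.86610167e-02] [[9.01223065e-05 6.56870812e-02]] [[1.45388180e-04 1.54348098e-01]]
tab tip top [[0.03362697 0.0651821 ]]
mate tab tip [[0.03616218 0.1524901 ]]
slot [[0.02741575 0.05654406]
 [0.02772096 0.07329983]]
outer [[ 0.02942243  0.04218263]
 [ 0.03080032  0.0884106 ]
 [-0.01773955  0.04174343]
 [-0.01629668  0.08972817]]
```

Emit:
{"api": "servo_tool", "payload": {
  "increments": [-0.5,0,4,0,0,0,15,0,0,4,0,0,0,15,0,0,4,0,0,0,15,0,0,3,0,0,0,15,0,0,2,0,0,0,15,0,0,2,0,0,0,15,0,0,2,0,0,0,15,0,0,0,0,0,0,15]
}}

```text
clock: 10.3
tcp_pos: [0.5979, 0.005, 0.0367]
orientation: [-2.3, -2.139, 0.0]
contact_force: [0.3, 0.2, -3.2]
grip_width: 0.0254
```

Emit:
{"api": "servo_tool", "payload": {
  "increments": [0,0,1.5,0,0,0,15,0,0,1,0,0,0,15,0,0,1,0,0,0,15,0,0,0.5,0,0,0,15,0,0,0.5,0,0,0,15,0,0,0,0,0,0,15,0,0,0,0,0,0,15,0,0,0,0,0,0,15]
}}

```text
clock: 11.3
tcp_pos: [0.5979, 0.005, 0.0327]
orientation: [-2.301, -2.139, 0.0]
contact_force: [-2.6, -0.9, 4.4]
grip_width: 0.0251
```

Emit:
{"api": "servo_tool", "payload": {
  "increments": [0,0,0,0,0,0,45,0,0,0,0,0,0,60,0,0,0,0,0,0,60,0,0,0,0,0,0,60,0,0,-10,0,0,0,60,0,0,-25,0,0,0,60,0,0,-40,0,0,0,60,0,0,-40,0,0,0,60]
}}

```text
clock: 12.3
tcp_pos: [0.5979, 0.0051, 0.1491]
orientation: [-2.3, -2.139, -0.0]
contact_force: [0.4, -0.4, -0.3]
grip_width: 0.0601
```

Run:
```python
from h import *
st()
p,d=grab_frame("scene"); np.savez("scene4.npz",p=p,d=d)
a=cv2.resize(p[215:285,315:400,::-1],None,fx=9,fy=9,interpolation=2); cv2.imwrite("pics/scene_g4.png",np.clip(a*1.5,0,255).astype(np.uint8))
```

```text
12.3 [0.5979 0.0051 0.1491] head 1.4983 F [ 0.4 -0.4 -0.3] w 0.0601 j [ 0.48  0.57 -0.8   1.78  0.48  1.    0.99]
```

View pics/scene_g4.png

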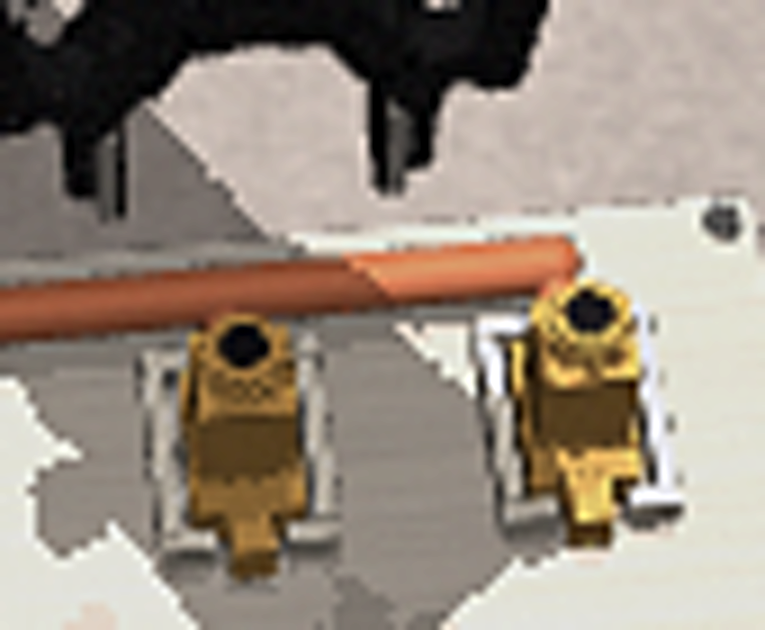

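Run:
```python
from h import *
k=(9,(315,215))
for l,u,z in(("bore",(243,344),.074),("mate",(590,310),.074),("tabtip",(251,552),.026),("mate tabtip",(590,523),.026)):
    print(l,torig("scene",onplane("scene",px([u],*k),z)))
d=np.load("scene4.npz")['d'];C=cloud("scene",d)
for l,u in(("boss top front",(244,380)),("mate boss front",(590,358)),("tab",(250,525)),("mate tab",(588,500)),("stub rim",(243,325)),("m stub rim",(590,288))):
    q=np.round(px([u],*k)[0]).astype(int);print(l,C[q[1]-1:q[1]+2,q[0]-1:q[0]+2,2].round(4).tolist())
```

```text
bore [[0.00067985 0.06536327]]
mate [[1.45388180e-04 1.54348098e-01]]
tabtip [[0.03527924 0.0639962 ]]
mate tabtip [[0.03616218 0.1524901 ]]
boss top front [[0.0742, 0.0748, 0.0737], [0.0727, 0.0743, 0.0725], [0.0673, 0.0668, 0.0696]]
mate boss front [[0.0752, 0.0739, 0.0725], [0.0696, 0.0701, 0.0722], [0.0668, 0.0653, 0.0649]]
tab [[0.0265, 0.022, 0.0271], [0.0266, 0.0257, 0.0284], [0.0255, 0.0291, 0.0221]]
mate tab [[0.0257, 0.0238, 0.026], [0.0265, 0.0242, 0.0261], [0.0224, 0.0229, 0.0271]]
stub rim [[0.0742, 0.0725, 0.0734], [0.0714, 0.0757, 0.0694], [0.0715, 0.0747, 0.0726]]
m stub rim [[0.074, 0.0735, 0.0734], [0.0735, 0.0758, 0.0732], [0.0708, 0.0744, 0.0748]]
```

Seating checks out: the bore is at rig (0.001, 0.065), the tab tip is at x 0.035 and the heights match the mate. Next is the handle.

Run:
```python
from h import *
plan([(.5722,-.2477,.205,0.9,60,8),(.5722,-.2477,.205,.9,60,2),(.5722,-.2477,.120,.9,60,5),(.5722,-.2477,.120,.9,60,1)])
```

```text
pad 0 end [ 0.5724 -0.2478  0.1201]
[-32, -1, -6.5, 0.008, -0.001, 0.075, 60, -32, 1, -6, -0, -0, 0.075, 60, -31.5, 3.5, -6.5, -0.001, -0, 0.074, 60, -31.5, 5.5, -6, 0, -0, 0.075, 60, -31, 8.5, -6.5, 0, -0, 0.075, 60, -30, 10.5, -6.5, 0, -0.001, 0.075, 60, -29.5, 12.5, -6, 0, 0, 0.075, 60, -28, 15, -6.5, 0, 0, 0.074, 60]
[-0, -0, 0, 0, 0, 0, 60, -0, -0, 0, 0, 0, 0, 60, -0, -0, 17, 0, 0, 0, 60, -0, -0, 17, 0, 0, 0, 60, -0, -0, 17, 0, 0, 0, 60, -0, -0, 17, 0, 0, 0, 60, -0, -0, 17, 0, 0, 0, 60, -0, -0, 0, 0, 0, 0, 60]
max 32.0 0.075
```

Emit:
{"api": "servo_tool", "payload": {
  "increments": [-32,-1,-6.5,0,0,0.075,60,-32,1,-6,0,0,0.075,60,-31.5,3.5,-6.5,0,0,0.074,60,-31.5,5.5,-6,0,0,0.075,60,-31,8.5,-6.5,0,0,0.075,60,-30,10.5,-6.5,0,0,0.075,60,-29.5,12.5,-6,0,0,0.075,60,-28,15,-6.5,0,0,0.074,60]
}}

```text
clock: 13.35
tcp_pos: [0.5691, -0.2508, 0.1983]
orientation: [-2.832, -1.36, 0.0]
contact_force: [1.1, 0.1, -0.5]
grip_width: 0.0597
```

Emit:
{"api": "servo_tool", "payload": {
  "increments": [0,0,0,0,0,0,60,0,0,0,0,0,0,60,0,0,5,0,0,0,60,0,0,5,0,0,0,60,0,0,5,0,0,0,60,0,0,0,0,0,0,60,0,0,0,0,0,0,60,0,0,0,0,0,0,60]
}}

```text
clock: 14.35
tcp_pos: [0.5696, -0.2488, 0.1831]
orientation: [2.829, 1.366, 0.0]
contact_force: [0.5, 0.1, -0.7]
grip_width: 0.0605
```

Run:
```python
from h import *
st(); print(R.from_rotvec(get_obs()['orientation']).as_matrix()[:,2])
p,d=grab_frame("scene"); np.savez("scene5.npz",p=p,d=d)
a=cv2.resize(p[190:290,200:300,::-1],None,fx=6,fy=6,interpolation=2); cv2.imwrite("pics/scene_g5.png",np.clip(a*1.7,0,255).astype(np.uint8))
```

```text
14.35 [ 0.5696 -0.2488  0.1831] head 0.8999 F [ 0.5  0.1 -0.7] w 0.0605 j [ 0.79  0.52 -0.65  1.7   0.35  1.04  0.92]
[ 1.51655246e-04  6.60303125e-05 -9.99999986e-01]
```

View pics/scene_g5.png

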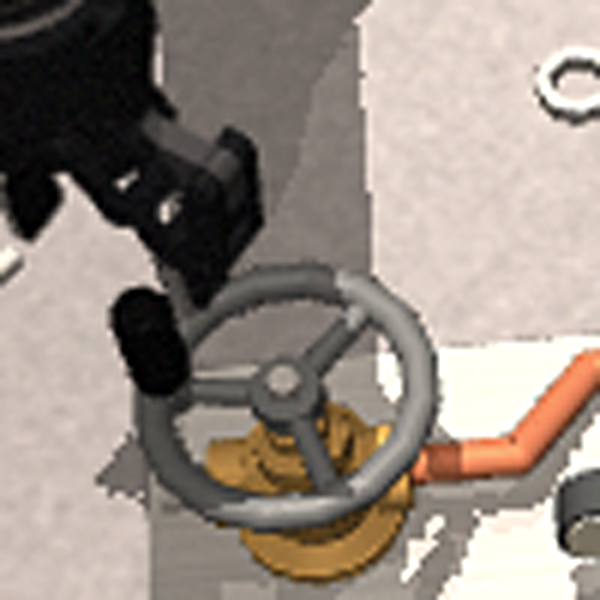

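Run:
```python
from h import *
t=np.array([.5696,-.2488,.190]);hd=np.array([np.cos(.9),np.sin(.9),0])
print((proj("scene",[t+.03*hd,t-.03*hd,[.5722,-.2477,.158],[.5722,-.2477,.110]])-[200,190])*6)
h=px([(145,305),(160,385)],6,(200,190)); print(onplane("scene",h[:1],.158),onplane("scene",h[1:],.112))
plan([(.5722,-.2477,.160,.9,60,4),(.5722,-.2477,.120,.9,60,3),(.5722,-.2477,.120,.9,60,1)])
```

```text
[[185.32977438 285.59127902]
 [ 42.06071133 216.41449865]
 [135.0351164  304.71414049]
 [160.58271226 372.45114331]]
[[ 0.5717523  -0.24503797  0.158     ]] [[ 0.57749144 -0.24880749  0.112     ]]
pad 0 end [ 0.5723 -0.2479  0.1201]
[0.5, 0.5, 6, 0, -0, -0, 60, 1, 0, 5.5, 0, -0, -0, 60, 0.5, 0.5, 6, 0, -0, -0, 60, 0.5, 0.5, 5.5, 0, -0, -0, 60, 0, -0, 13.5, 0, -0, -0, 60, 0, -0, 13, 0, -0, -0, 60, 0, -0, 13.5, 0, -0, -0, 60, 0, -0, 0, 0, -0, -0, 60]
max 13.5 0.0
```

Emit:
{"api": "servo_tool", "payload": {
  "increments": [0.5,0.5,6,0,0,0,60,1,0,5.5,0,0,0,60,0.5,0.5,6,0,0,0,60,0.5,0.5,5.5,0,0,0,60,0,0,13.5,0,0,0,60,0,0,13,0,0,0,60,0,0,13,0,0,0,60,0,0,0,0,0,0,60]
}}

```text
clock: 15.4
tcp_pos: [0.5711, -0.2476, 0.1188]
orientation: [-2.827, -1.366, 0.003]
contact_force: [1.0, 0.2, 0.1]
grip_width: 0.0596
```

Emit:
{"api": "servo_tool", "payload": {
  "increments": [0,0,0,0,0,0,10,0,0,0,0,0,0,10,0,0,0,0,0,0,10,0,0,0,0,0,0,10,0,0,0,0,0,0,10,0,0,0,0,0,0,10,0,0,0,0,0,0,10,0,0,0,0,0,0,10],
  "squeeze": 50
}}

```text
clock: 16.4
tcp_pos: [0.5723, -0.2488, 0.1212]
orientation: [2.828, 1.365, -0.0]
contact_force: [-3.0, -2.1, 5.6]
grip_width: 0.0206
```

Run:
```python
from h import *
st(); p,d=grab_frame("scene"); 
a=cv2.resize(p[190:290,200:300,::-1],None,fx=6,fy=6,interpolation=2); cv2.imwrite("pics/scene_g6.png",np.clip(a*1.7,0,255).astype(np.uint8))
```

```text
16.4 [ 0.5723 -0.2488  0.1212] head 0.8992 F [-3.  -2.1  5.6] w 0.0206 j [ 0.76  0.59 -0.61  1.75  0.41  0.94  0.87]
```

View pics/scene_g6.png

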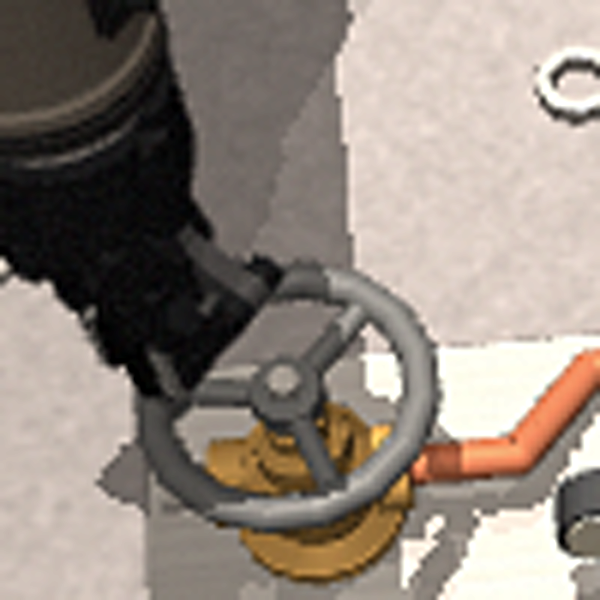

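```bash
cat >> h.py <<'E'
HUB=np.array([.5828,-.2042])
def arc(a0,a1,n,z=.1225,hub=HUB,r=.0455,f=10,hd=.9):
    """a: wheel angles (rig)"""
    w=[]
    for i in range(1,n+1):
        a=a0+(a1-a0)*i/n+YAW; w.append((hub[0]+r*np.cos(a),hub[1]+r*np.sin(a),z,hd,f,1))
    return w
def wa(hub=HUB):
    o=get_obs()['tcp_pos'][:2]-hub; return (np.arctan2(o[1],o[0])-YAW)%(2*np.pi),np.linalg.norm(o)
E
python3 - <<'E'
from h import *
a,r=wa();print(a,r)
plan(arc(a,a-2.1,8))
E
```

```text
4.554588390179379 0.045807534901036714
pad 0 end [ 0.5496 -0.1727  0.1227]
[-3.5, -11.5, -1.5, 0.001, 0.001, -0.001, 10, -0.5, -12, 0, 0, -0, 0, 10, 2.5, -11.5, 0, 0, -0, 0, 10, 5.5, -10.5, 0, 0, -0, 0, 10, 8, -9, 0, 0, -0, 0, 10, 10.5, -6, 0, 0, -0, 0, 10, 11, -4, 0, 0, -0, 0, 10, 12, -0.5, 0, 0, -0, 0, 10]
max 12.0 0.001
```

Emit:
{"api": "servo_tool", "payload": {
  "increments": [-3.5,-11.5,-1.5,0,0,0,10,-0.5,-12,0,0,0,0,10,2.5,-11.5,0,0,0,0,10,5.5,-10.5,0,0,0,0,10,8,-9,0,0,0,0,10,10.5,-6,0,0,0,0,10,11,-4,0,0,0,0,10,12,-0.5,0,0,0,0,10]
}}

```text
clock: 17.45
tcp_pos: [0.55, -0.1736, 0.1214]
orientation: [2.827, 1.364, -0.0]
contact_force: [6.8, -12.0, -14.4]
grip_width: 0.0205
```

Run:
```python
from h import *
st(); a,r=wa();print(a,r)
C=(.5496,-.1727,.1227,.9)
plan(arc(4.555-2.1,.35,8),start=C)
```

```text
17.45 [ 0.55   -0.1736  0.1214] head 0.899 F [  6.8 -12.  -14.4] w 0.0205 j [ 0.69  0.52 -0.64  1.86  0.4   0.89  0.75]
2.4635295721203536 0.04484356433673954
pad 0 end [ 0.6265 -0.1916  0.1227]
[11.5, 3, 0, 0, 0, 0, 10, 10.5, 5.5, 0, 0, 0, 0, 10, 9, 8, 0, 0, 0, 0, 10, 6.5, 10, 0, 0, 0, 0, 10, 3.5, 11.5, 0, 0, 0, 0, 10, 0, 12, 0, 0, 0, 0, 10, -2.5, 11.5, 0, 0, 0, 0, 10, -5.5, 10.5, 0, 0, 0, 0, 10]
max 12.0 0.0
```

Emit:
{"api": "servo_tool", "payload": {
  "increments": [11.5,3,1,0,0,0,10,10.5,5.5,0,0,0,0,10,9,8,0,0,0,0,10,6.5,10,0,0,0,0,10,3.5,11.5,0,0,0,0,10,0,12,0,0,0,0,10,-2.5,11.5,0,0,0,0,10,-5.5,10.5,0,0,0,0,10]
}}

```text
clock: 18.45
tcp_pos: [0.6247, -0.1887, 0.1212]
orientation: [-2.825, -1.367, 0.006]
contact_force: [-7.1, 1.9, 3.8]
grip_width: 0.0207
```

Run:
```python
from h import *
st(); a,r=wa();print(a,r)
C=(.6265,-.1916,.1217,.9)
plan(arc(.35,-.06,4,z=.1217),start=C)
```

```text
18.45 [ 0.6247 -0.1887  0.1212] head 0.9015 F [-7.1  1.9  3.8] w 0.0207 j [ 0.63  0.63 -0.61  1.67  0.42  0.98  0.77]
0.4277079493752389 0.04462160125706123
pad 4 end [ 0.6279 -0.2099  0.1217]
[-3, 4, 0, 0, 0, 0, 10, -3.5, 3, 0, 0, 0, 0, 10, -3.5, 3, 0, 0, 0, 0, 10, -3.5, 2.5, 0, 0, 0, 0, 10, 0, 0, 0, 0, 0, 0, 10, 0, 0, 0, 0, 0, 0, 10, 0, 0, 0, 0, 0, 0, 10, 0, 0, 0, 0, 0, 0, 10]
max 4.0 0.0
```

Emit:
{"api": "servo_tool", "payload": {
  "increments": [-3,4,0,0,0,0,10,-3.5,3,0,0,0,0,10,-3.5,3,0,0,0,0,10,-3.5,2.5,0,0,0,0,10,0,0,0,0,0,0,10,0,0,0,0,0,0,10,0,0,0,0,0,0,10,0,0,0,0,0,0,10]
}}

```text
clock: 19.45
tcp_pos: [0.6276, -0.2084, 0.1212]
orientation: [-2.828, -1.367, 0.001]
contact_force: [-5.2, 2.2, 4.9]
grip_width: 0.0209
```

Run:
```python
from h import *
st(); a,r=wa();print(a,r)
```

```text
19.45 [ 0.6276 -0.2084  0.1212] head 0.9004 F [-5.2  2.2  4.9] w 0.0209 j [ 0.65  0.64 -0.61  1.65  0.42  0.98  0.8 ]
6.26292595664497 0.04500243846590594
```

Emit:
{"api": "servo_tool", "payload": {
  "increments": [-1,1,0,0,0,0,10,-1,0.5,0,0,0,0,10,0,0,0,0,0,0,10,0,0,0,0,0,0,10,0,0,0,0,0,0,10,0,0,0,0,0,0,10,0,0,0,0,0,0,10,0,0,0,0,0,0,10]
}}

```text
clock: 20.45
tcp_pos: [0.6276, -0.2085, 0.1212]
orientation: [-2.825, -1.368, -0.001]
contact_force: [-5.0, 6.5, 4.5]
grip_width: 0.0207
```

Run:
```python
from h import *
st(); a,r=wa();print(a,r)
```

```text
20.45 [ 0.6276 -0.2085  0.1212] head 0.9021 F [-5.   6.5  4.5] w 0.0207 j [ 0.65  0.64 -0.61  1.65  0.42  0.99  0.8 ]
6.260775678716091 0.044998968068682324
```

Emit:
{"api": "servo_tool", "payload": {
  "increments": [-1.5,1,0,0,0,0,10,-1.5,1,0,0,0,0,10,-1,1,0,0,0,0,10,0,0,0,0,0,0,10,0,0,0,0,0,0,10,0,0,0,0,0,0,10,0,0,0,0,0,0,10,0,0,0,0,0,0,10]
}}

```text
clock: 21.45
tcp_pos: [0.6276, -0.2087, 0.1212]
orientation: [-2.818, -1.371, -0.004]
contact_force: [-6.6, 15.2, 7.2]
grip_width: 0.0205
```

Run:
```python
from h import *
st(); a,r=wa();print(a,r)
p,d=grab_frame("scene"); np.savez("scene7.npz",p=p,d=d)
a=cv2.resize(p[190:290,200:300,::-1],None,fx=6,fy=6,interpolation=2); cv2.imwrite("pics/scene_g7.png",np.clip(a*1.7,0,255).astype(np.uint8))
```

```text
21.45 [ 0.6276 -0.2087  0.1212] head 0.9056 F [-6.6 15.2  7.2] w 0.0205 j [ 0.65  0.65 -0.61  1.65  0.42  0.99  0.81]
6.256182327086561 0.045052811916285664
```

View pics/scene_g7.png

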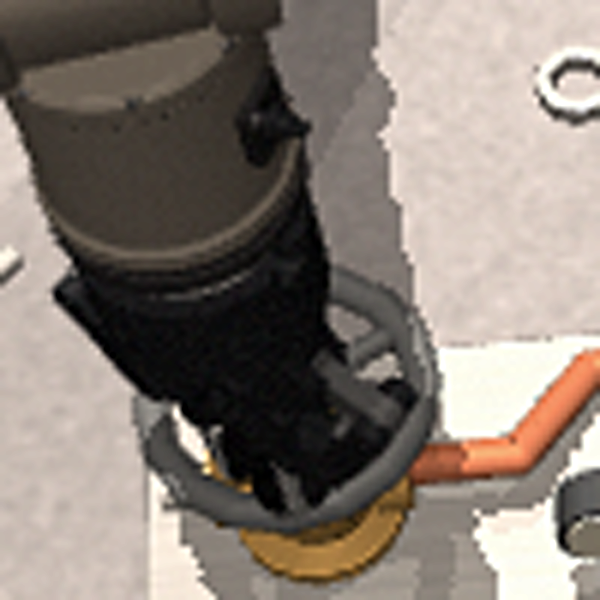

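The stop is confirmed: I commanded another 4 mm, the tool moved only 0.2 mm, and the reaction rose to 15 N. Next I unload and back off two turns.

Run:
```python
from h import *
H=np.array([.5827,-.2050]); C=(.6278,-.2174,.1217,.9)
S=H+.045*np.array([np.cos(YAW),np.sin(YAW)])
plan([(S[0],S[1],.1212,.9,10,3)]+arc(0,1.309,5,z=.1212,hub=H,r=.045)+arc(1.309,12.566,43,z=.1212,hub=H,r=.045),start=C)
```

```text
pad 5 end [ 0.6275 -0.2082  0.1212]
[2.5, -2, 0, 0, 0, 0, 10, 2, -2, 0.5, 0, 0, 0, 10, 2.5, -2, 0, 0, 0, 0, 10, 9, -7.5, 0, 0, 0, 0, 10, 6, -10, 0, 0, 0, 0, 10, 4, -11, 0, 0, 0, 0, 10, 0.5, -12, 0, 0, 0, 0, 10, -2.5, -11.5, 0, 0, 0, 0, 10]
[-5, -10.5, 0, 0, 0, 0, 10, -8, -8.5, 0, 0, 0, 0, 10, -10, -6.5, 0, 0, 0, 0, 10, -11, -3.5, 0, 0, 0, 0, 10, -11.5, -1, 0, 0, 0, 0, 10, -11.5, 2.5, 0, 0, 0, 0, 10, -10.5, 5.5, 0, 0, 0, 0, 10, -9, 7.5, 0, 0, 0, 0, 10]
[-6.5, 10, 0, 0, 0, 0, 10, -3.5, 11, 0, 0, 0, 0, 10, -0.5, 12, 0, 0, 0, 0, 10, 2, 11.5, 0, 0, 0, 0, 10, 5.5, 10.5, 0, 0, 0, 0, 10, 8, 8.5, 0, 0, 0, 0, 10, 9.5, 6.5, 0, 0, 0, 0, 10, 11.5, 3.5, 0, 0, 0, 0, 10]
[11.5, 1, 0, 0, 0, 0, 10, 11.5, -2.5, 0, 0, 0, 0, 10, 10.5, -5.5, 0, 0, 0, 0, 10, 8.5, -7.5, 0, 0, 0, 0, 10, 6.5, -10, 0, 0, 0, 0, 10, 4, -11, 0, 0, 0, 0, 10, 0.5, -12, 0, 0, 0, 0, 10, -2.5, -11.5, 0, 0, 0, 0, 10]
[-5, -10.5, 0, 0, 0, 0, 10, -8, -8.5, 0, 0, 0, 0, 10, -9.5, -6.5, 0, 0, 0, 0, 10, -11.5, -3.5, 0, 0, 0, 0, 10, -11.5, -1, 0, 0, 0, 0, 10, -11.5, 2.5, 0, 0, 0, 0, 10, -10.5, 5, 0, 0, 0, 0, 10, -9, 8, 0, 0, 0, 0, 10]
[-6.5, 10, 0, 0, 0, 0, 10, -3.5, 11, 0, 0, 0, 0, 10, -0.5, 12, 0, 0, 0, 0, 10, 2, 11.5, 0, 0, 0, 0, 10, 5.5, 10.5, 0, 0, 0, 0, 10, 8, 8.5, 0, 0, 0, 0, 10, 9.5, 6.5, 0, 0, 0, 0, 10, 11, 3.5, 0, 0, 0, 0, 10]
[12, 1, 0, 0, 0, 0, 10, 11.5, -2.5, 0, 0, 0, 0, 10, 10.5, -5.5, 0, 0, 0, 0, 10, 0, 0, 0, 0, 0, 0, 10, 0, 0, 0, 0, 0, 0, 10, 0, 0, 0, 0, 0, 0, 10, 0, 0, 0, 0, 0, 0, 10, 0, 0, 0, 0, 0, 0, 10]
max 12.0 0.0
```

Emit:
{"api": "servo_tool", "payload": {
  "increments": [2.5,-2,0,0,0,0,10,2,-2,0.5,0,0,0,10,2.5,-2,0,0,0,0,10,9,-7.5,0,0,0,0,10,6,-10,0,0,0,0,10,4,-11,0,0,0,0,10,0.5,-12,0,0,0,0,10,-2.5,-11.5,0,0,0,0,10]
}}

```text
clock: 22.5
tcp_pos: [0.598, -0.1626, 0.1212]
orientation: [2.826, 1.365, 0.003]
contact_force: [1.1, -6.9, 4.3]
grip_width: 0.0202
```

```bash
python3 -c "
from h import *
st();print(wa(np.array([.5827,-.2050])))"
```

```text
22.5 [ 0.598  -0.1626  0.1212] head 0.8996 F [ 1.1 -6.9  4.3] w 0.0202 j [ 0.62  0.58 -0.63  1.76  0.42  0.93  0.72]
(np.float64(1.2968107863519587), np.float64(0.04505397551913925))
```

Tracking is good: wheel angle 1.30 against 1.31 planned, with low forces. Carrying on.

Emit:
{"api": "servo_tool", "payload": {
  "increments": [-5,-10.5,0,0,0,0,10,-8,-8.5,0,0,0,0,10,-10,-6.5,0,0,0,0,10,-11,-3.5,0,0,0,0,10,-11.5,-1,0,0,0,0,10,-11.5,2.5,0,0,0,0,10,-10.5,5.5,0,0,0,0,10,-9,7.5,0,0,0,0,10]
}}

```text
clock: 23.5
tcp_pos: [0.538, -0.2112, 0.1211]
orientation: [-2.826, -1.367, -0.001]
contact_force: [1.2, 3.8, 9.4]
grip_width: 0.0205
```

Emit:
{"api": "servo_tool", "payload": {
  "increments": [-6.5,10,0,0,0,0,10,-3.5,11,0,0,0,0,10,-0.5,12,0,0,0,0,10,2,11.5,0,0,0,0,10,5.5,10.5,0,0,0,0,10,8,8.5,0,0,0,0,10,9.5,6.5,0,0,0,0,10,11.5,3.5,0,0,0,0,10]
}}

```text
clock: 24.5
tcp_pos: [0.6113, -0.2397, 0.1211]
orientation: [2.829, 1.363, -0.003]
contact_force: [-3.6, -2.8, 10.7]
grip_width: 0.0201
```

```bash
python3 -c "
from h import *
st();print(wa(np.array([.5827,-.2050])), 1.309+16*.26179)"
```

```text
24.5 [ 0.6113 -0.2397  0.1211] head 0.8981 F [-3.6 -2.8 10.7] w 0.0201 j [ 0.7   0.64 -0.6   1.66  0.42  0.98  0.84]
(np.float64(5.475355804926485), np.float64(0.04501136032667306)) 5.4976400000000005
```

Emit:
{"api": "servo_tool", "payload": {
  "increments": [11.5,1,0,0,0,0,10,11.5,-2.5,0,0,0,0,10,10.5,-5.5,0,0,0,0,10,8.5,-7.5,0,0,0,0,10,6.5,-10,0,0,0,0,10,4,-11,0,0,0,0,10,0.5,-12,0,0,0,0,10,-2.5,-11.5,0,0,0,0,10]
}}

```text
clock: 25.5
tcp_pos: [0.5976, -0.1625, 0.1212]
orientation: [2.827, 1.365, 0.002]
contact_force: [1.8, -3.8, 7.0]
grip_width: 0.0205
```

Emit:
{"api": "servo_tool", "payload": {
  "increments": [-5,-10.5,0,0,0,0,10,-8,-8.5,0,0,0,0,10,-9.5,-6.5,0,0,0,0,10,-11.5,-3.5,0,0,0,0,10,-11.5,-1,0,0,0,0,10,-11.5,2.5,0,0,0,0,10,-10.5,5,0,0,0,0,10,-9,8,0,0,0,0,10]
}}

```text
clock: 26.5
tcp_pos: [0.538, -0.2112, 0.1211]
orientation: [-2.826, -1.367, -0.001]
contact_force: [0.5, 4.4, 11.0]
grip_width: 0.0201
```

Emit:
{"api": "servo_tool", "payload": {
  "increments": [-6.5,10,0,0,0,0,10,-3.5,11,0,0,0,0,10,-0.5,12,0,0,0,0,10,2,11.5,0,0,0,0,10,5.5,10.5,0,0,0,0,10,8,8.5,0,0,0,0,10,9.5,6.5,0,0,0,0,10,11,3.5,0,0,0,0,10]
}}

```text
clock: 27.5
tcp_pos: [0.6109, -0.2401, 0.1211]
orientation: [2.829, 1.364, -0.004]
contact_force: [-2.5, -1.8, 11.2]
grip_width: 0.0205
```

Emit:
{"api": "servo_tool", "payload": {
  "increments": [12,1,0,0,0,0,10,11.5,-2.5,0,0,0,0,10,10.5,-5.5,0,0,0,0,10,0,0,0,0,0,0,10,0,0,0,0,0,0,10,0,0,0,0,0,0,10,0,0,0,0,0,0,10,0,0,0,0,0,0,10]
}}

```text
clock: 28.5
tcp_pos: [0.6276, -0.2062, 0.1212]
orientation: [-2.827, -1.367, -0.002]
contact_force: [1.6, 0.7, 8.4]
grip_width: 0.021
```

Run:
```python
from h import *
st();print(wa(np.array([.5827,-.2050])))
p,d=grab_frame("scene"); cv2.imwrite("pics/end_full.png",p[:,:,::-1])
q,_=grab_frame("top"); cv2.imwrite("pics/end_top.png",q[:,:,::-1])
a=cv2.resize(p[215:285,315:400,::-1],None,fx=7,fy=7,interpolation=2);cv2.imwrite("pics/end_pk.png",np.clip(a*1.5,0,255).astype(np.uint8))
```

```text
28.5 [ 0.6276 -0.2062  0.1212] head 0.9008 F [1.6 0.7 8.4] w 0.021 j [ 0.64  0.64 -0.61  1.65  0.42  0.98  0.8 ]
(np.float64(0.0457685702005412), np.float64(0.044897786597350386))
```

View pics/end_full.png

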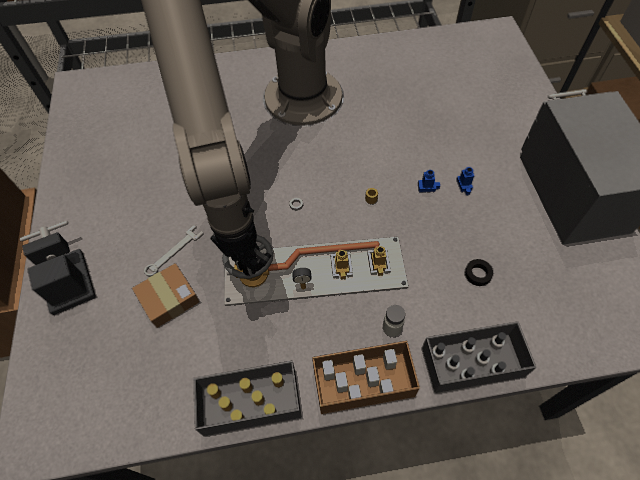

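View pics/end_pk.png

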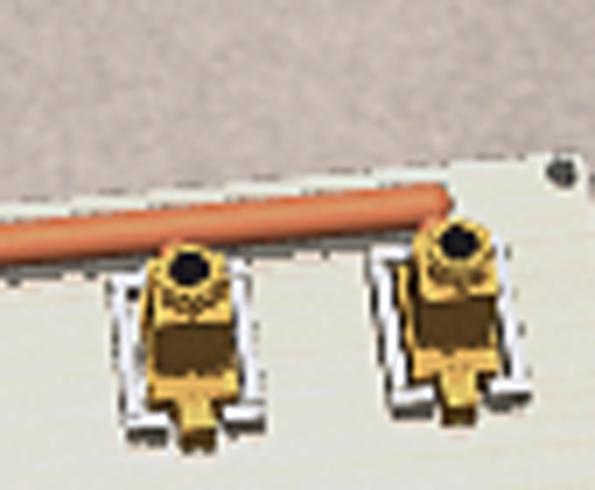

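View pics/end_top.png

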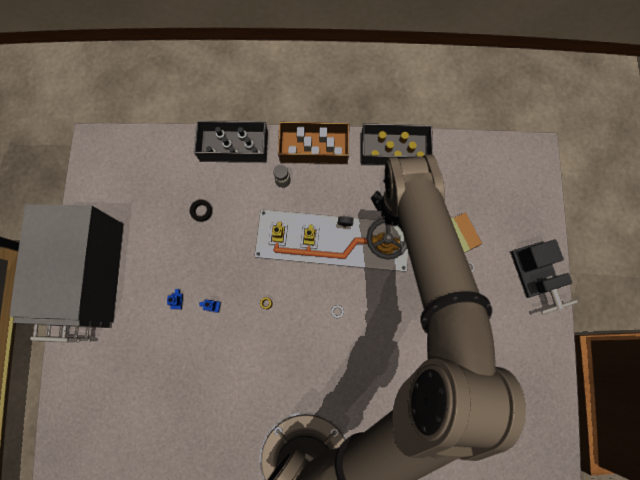

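The final views show both fittings in their pockets with tabs in the slots at (198,435) and (458,410), and the bench items where they were. The hand is still on the handle at 12.6 rad, within 0.06 rad of the target, so I'm handing in.

```bash
python3 -c "
from h import *
print(hand_in())"
```

```text
the job is handed in; nothing more can be done
None
```

I carried out the full task and handed it in at about 28.6 s on the robot's clock; no verdict was reported.

- **Fitting:** I gripped it by the boss, lowered it into the empty pocket with its tab in the slot, and let it go. After release its bore was at rig (0.001, 0.065), its tab tip was within about 1 mm of where it should be, and its heights matched the loaded fitting. The final picture shows it still seated.
- **Closing the wheel:** I turned it clockwise until it hit the stop. Commanding another 4 mm moved the tool only 0.2 mm and the reaction rose to 15 N, which confirmed it was closed.
- **Backing off:** I then turned it counter-clockwise two full turns. The tool ended 2.3 mm past its position at the stop, which puts the wheel at about 12.6 rad, within the 0.3 rad allowed.
- **End state:** The arm is at rest, gripping the handle with a 50 N setting and a finger opening of 21 mm. The other bench items look unmoved in the final views, though the arm hid part of the carton and spanner in the top one.

**Disagreements:** The two cameras differed by about 2 mm on the rig's position. I used the scene camera, because it matched the robot's own position reading. A steady vertical load of about 8 N remained on the gripped handle; I left it, as it is well under the limits.

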